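# Roll the capacitor onto the inspection line

### The arm

A 7-joint arm with a two-finger parallel gripper is mounted at the origin on a cart in front of the work surface, level with it; the furniture and walls round the work are solid. World frame = base frame: x ahead of the robot, y to its left, z up, the work surface at z = 0. Lengths are in m, angles in rad, forces in N, time in s.
With the tool pointing down it reaches from about 0.35 to 0.9 m from the base axis. Payload 8.1 kg.
Tool frame: the origin (TCP) lies at the very end of the fingers, on their centre line; the grasp point (between the pads) lies 19 mm behind it; z points along the fingers, y is the line along which they close (so a half turn about z gives the same grasp; the last joint's range is limited). The gripper opens to 92 mm and grips with 3 to 60 N. Pads are 19 mm wide; open, the fingers measure 130 mm over their backs; the gripper's body (75 mm by 190 mm) begins 47 mm behind the grasp point.
Start: joints at [1.107, 0.434, 0.025, 1.573, -0.012, 1.134, -0.075], TCP at [0.221, -0.585, 0.227] pointing down, gripper open.
Joint ranges: [-2.62, 2.62], [-0.44, 2.09], [-1.27, 1.32], [0.08, 2.57], [-1.32, 4.46], [0.12, 2], [-2.74, 2.74]. Speed limits (rad/s): [2.22, 2.22, 3.01, 3.01, 3.14, 3.14, 3.14].

### API

Orientations are given as a rotation vector (axis times angle).
In Python, from cell import arm gives the robot as it stands.
- The arm moves only by the tool jog_arm, never from a script. Its argument "rows" is a list of rows, each a list of 3 entries, a list of its own where there are three numbers: the shift along the world's x, y, z in cm, then the turn, a rotation vector about the world's x, y, z in degrees, then the opening, from 0 (shut) to 1 (fully open). A call has 1 to 8 rows; each row is the pose to reach, as a shift and turn from the pose commanded when the call began; what a row does not reach only later rows make up. A row lasts 1/8 s, in which the tool goes at most 62.5 mm and 10.7 degrees, less where a joint would pass 70% of its speed; a pose out of reach is approached as far as the arm can. A call with a gripper value outside its range is refused whole. The fingers move at their own pace and stop on an object; "newtons" is the grip in N (left out, the last holds). Time passes only in rows, so rows that repeat a pose let the fingers close. It gives the time, the measured TCP pose, the force, the opening and the grip force at its end, in the units of the state.
- arm.observe(): the state, without advancing time (a new reading comes with each control period).
- arm.get_image(name): name is "side" or "top" or "wrist"; returns a dict with "img" (420x560x3 uint8, red, green, blue), "depth" (420x560 float32, m along the optical axis (not along the pixel's ray), 0 where there is no reading), "fx", "fy", "cx", "cy" (pixels), "dist_coeffs" ([k1, k2, p1, p2, k3] as OpenCV has them; the pictures are not rectified), "rvec" (rotation vector, rad) and "tvec" (3), from world to camera coordinates, as OpenCV has them; the wrist camera has in their place "mount" (4x4, takes a point from camera to tool coordinates, whose origin is the TCP and whose axes are the flange's). Camera axes: x right, y down, z forward; pixel columns grow to the right and rows downward; lengths in m; the calibration is good to about 2 mm. A picture is of the moment at which its call begins: read the wrist's pose just before it.
- arm.sign_off(): hands the job in; it is judged then, once.
The state is a dict: "clock": time; "joints": joint angles; "dq": joint speeds; "joint_efforts": joint torques, N m; "position": TCP position; "ee_rot": TCP orientation; "force": force on the tool from outside, world axes, zero at the start; "ft_torque": the same for the moment, N m; "width": opening from 0.0 (shut) to 1.0 (fully open); "gripper_force": force on a finger pad.
Only numpy, scipy, OpenCV 4.12 (cv2) and the standard library are available. Lean on these libraries where they do the work, as an engineer would, in place of code of your own. Each camera call takes 0.05 s, during which the arm holds its last target. There are 200 camera calls.

### The job

Bring the longer of the two capacitors lying on the metal inspection plate into the inspection position: with the fingertips push the upper half of its side so that it rolls along the plate until it lies lengthwise on the marked line, with the line running centrally under it, and leave it there at rest. Only roll it: do not pick it up, drag it without turning or let it off the plate, and leave the shorter capacitor and the loose things round the plate where they are.

Things in the scene. Friction and masses are not known exactly. Their poses are not given: they have to be found in the camera images.
- long_capacitor: dark can capacitor lying on the plate: solid cylinder, diameter 36 mm, length 80 mm, 130 g, pale stripe along its side. Origin on its axis at mid-length (26 mm above the table). x along its axis; y, z turn as it rolls, z up at the start. Starts 80 to 150 mm left or right of the line, within 0.1 rad of parallel. Slippery: rolls freely, runs on 2 to 5 mm after a slow push. Push with tips no more than 3 mm above axis height; higher ones pin it.
- short_capacitor: dark can capacitor lying on the plate: solid cylinder, diameter 36 mm, length 45 mm, 75 g, pale stripe along its side. Origin on its axis at mid-length (26 mm above the table). x along its axis; y, z turn as it rolls, z up at the start. Same diameter, but shorter; it lies on the other side of the line and must stay where it is.
- line: the marked line: a flush dark stripe 3 mm wide that runs across the bare metal plate from its near to its far edge (150 mm) and down both edges. Origin on the stripe at the middle of its length, on the plate's top face (8 mm above the table). x runs along the line, y along the plate (the rolling direction), z up. Fixed.
- plate: fixed flat bare aluminium plate, 150 (x) x 370 (y) x 8 mm, on the table. Origin at the centre of its underside, on the table. x runs away from the robot, y to the left along its length (both turned by its yaw, up to 0.3 rad). A dark stop bar 10 mm wide and 5 mm high stands on the plate along each short end.
- flux_bottle: bystander, loose, must stay put: small bottle standing upright, 18x28x94 mm, on the table beyond the far edge of the plate. Origin at the centre of its underside.
- battery_9v: bystander, loose, must stay put: block battery lying flat, 50x27x18 mm, on the table beyond the far edge of the plate. Origin at the centre of its underside.
- nut_driver: bystander, loose, must stay put: small screwdriver-like tool with a translucent handle, lying flat, 19x137x19 mm, on the table before the near edge of the plate. Origin at the centre of its underside.
- long_nose_pliers: bystander, loose, must stay put: small pliers lying flat, 52x114x10 mm, on the table beyond the far edge of the plate. Origin at the centre of its underside.
- binder_clip: bystander, loose, must stay put: small binder clip, 22x19x17 mm, on the table beyond the far edge of the plate. Origin at the centre of its underside.
Mind the look-alikes: they are no part of the job. Leave any blue look-alike of the long_capacitor alone.

How it is judged:
On the way:
1. the long capacitor turns upside down on the plate as it rolls (it is rolled, not dragged) (angle between long_capacitor's own z axis and vertical above 2.4 rad and z of long_capacitor in the frame of line between 0.014 and 0.022 m), for 0.04 s.
At the end, for the whole second after the job is handed in: The long capacitor lies at rest on the plate, its centre within 8 mm of the line sideways and within 40 mm of the line's middle lengthwise, its axis within 0.17 rad (10 degrees) of the line (y of long_capacitor in the frame of line between -0.008 and 0.008 m and x of long_capacitor in the frame of line between -0.04 and 0.04 m and z of long_capacitor in the frame of line between 0.015 and 0.021 m and angle between the x axis of long_capacitor and the x axis of line, either way round below 0.17 rad and linear speed of long_capacitor below 0.01 m/s and angular speed of long_capacitor below 0.3 rad/s); the robot touches nothing.
It fails at once if the arm or the gripper's body, not the fingers, pushes the long capacitor (contact force between the arm and long_capacitor above 1 N).
It fails at once if the long capacitor is lifted (8 mm or more off the plate) (z of long_capacitor in the frame of line above 0.026 m).
It fails at once if the long capacitor falls off the plate (z of long_capacitor in the frame of line below 0.01 m).
It fails at once if the short capacitor is moved by more than 15 mm (distance of short_capacitor from where it was at the start of the episode above 0.015 m).
It fails at once if a bystander is moved by more than 20 mm (distance of any of flux_bottle, battery_9v, nut_driver, long_nose_pliers, binder_clip from where it was at the start of the episode above 0.02 m).
It also fails if it takes over 45 s, if anything falls off the work surface, if the arm or the gripper's body presses on something with over 40 N, if the wrist force passes 120 N, or if a joint passes its speed limit or range.

## Working session

There is one attempt and no reset: what is moved stays moved. The work goes in short steps, Python scripts to look and compute and a tool call to move; the robot and the scene stay as the last step left them, time stands still between calls to the robot, and variables do not carry over. Pictures are saved under pics/ and viewed, at most 10 in all, crops included, and the job is handed in when it is done.

Besides the shell and the picture viewer there is one more tool, called after "Call:" in YAML: its name, and indented under it one key for each argument. jog_arm: Moves the arm, as the interface text tells. Its arguments: {"type":"object","properties":{"rows":{"type":"array","items":{"type":"array"}},"newtons":{"type":"number"}},"required":["rows"]}

```bash
mkdir -p pics; cat > h.py <<'E'
import numpy as np, cv2
from cell import arm
def ray(c,px,z):
    K=np.array([[c['fx'],0,c['cx']],[0,c['fy'],c['cy']],[0,0,1]])
    p=cv2.undistortPoints(np.array(px,float).reshape(-1,1,2),K,np.array(c['dist_coeffs'],float)).reshape(-1,2)
    R=cv2.Rodrigues(np.array(c['rvec'],float))[0];t=np.array(c['tvec'],float).ravel()
    o=-R.T@t; d=np.c_[p,np.ones(len(p))]@R
    return o+d*((z-o[2])/d[:,2])[:,None]
def save(c,n): cv2.imwrite(n,c['img'][:,:,::-1])
E
python3 - <<'E'
from h import *
import pickle
t=arm.get_image('top'); save(t,'pics/top0.png'); s=arm.get_image('side'); save(s,'pics/side0.png')
pickle.dump(t,open('t0.pkl','wb'))
print(arm.observe()); R=cv2.Rodrigues(np.array(t['rvec'],float))[0];print(-R.T@np.ravel(t['tvec']))
E
```

```text
{'clock': 0.1, 'joints': array([ 1.10743344,  0.43514433,  0.02498189,  1.57396988, -0.01159413,
        1.13395401, -0.07512268]), 'dq': array([-0.00012387, -0.00232661,  0.00030624, -0.00327577,  0.00092141,
       -0.00104936,  0.001495  ]), 'joint_efforts': array([ 1.75900786e-03, -6.69129324e+01,  9.87158194e-01, -3.15147328e+01,
       -6.05696230e-02,  3.74564377e-02,  5.57398334e-05]), 'position': array([ 0.22041511, -0.58439209,  0.22604311]), 'ee_rot': array([-3.08939006e+00, -5.63237970e-01,  5.75245666e-04]), 'force': array([-0.50938798,  0.30407682,  0.34681625]), 'ft_torque': array([ 0.00537131, -0.04481079,  0.01497016]), 'gripper_force': 0.0, 'width': 0.9990416459386096}
[0.43496759 0.09854415 1.08967874]
```

View pics/top0.png

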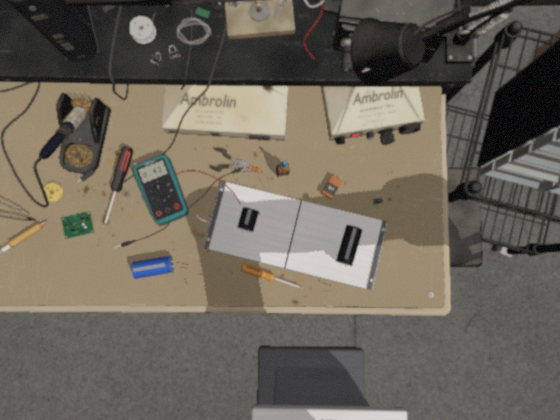

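View pics/side0.png

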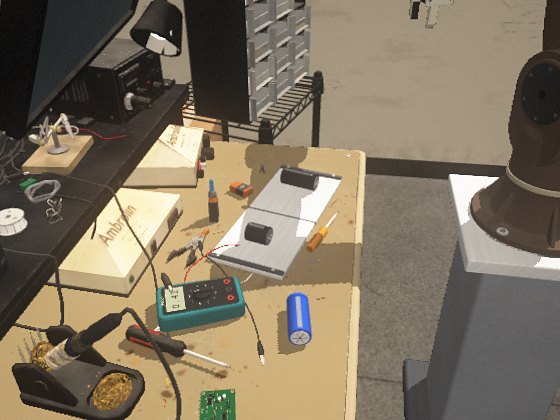

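The top view shows the long capacitor at about (349,245), right of the line. The line runs from (300,200) to (286,268). The short capacitor is at (248,219), and the nut driver is near the near edge at (270,276).

```bash
python3 - <<'E'
from h import *
import pickle
t=pickle.load(open('t0.pkl','rb'))
big=cv2.resize(t['img'][170:300,195:400],None,fx=3.9,fy=3.9,interpolation=cv2.INTER_CUBIC); cv2.imwrite('pics/crop0.png',big[:,:,::-1])
g=cv2.cvtColor(t['img'],cv2.COLOR_RGB2GRAY)
poly=np.zeros_like(g); cv2.fillPoly(poly,[np.array([[225,188],[379,226],[366,282],[211,245]])],1)
m=((g<60)&(poly>0)).astype(np.uint8)
n,l,st,ce=cv2.connectedComponentsWithStats(m)
for i in range(1,n):
    if st[i,4]>30:
        r=cv2.minAreaRect(np.argwhere(l==i)[:,::-1].astype(np.float32)); b=cv2.boxPoints(r)
        w=ray(t,b,.030); print(st[i,4],r,'c',w.mean(0).round(4)); print(w.round(4).tolist())
print(ray(t,[[300,200],[286,268],[223,183],[385,222],[371,287],[207,248]],.008).round(4))
for p in [(349,245),(349,235),(248,219),(320,230),(270,230)]: print(p,t['depth'][p[1],p[0]])
E
```

```text
230 ((247.5754852294922, 218.73587036132812), (14.972299575805664, 19.779918670654297), 15.945395469665527) c [0.5379 0.1725 0.03  ]
[[0.5219, 0.1931, 0.03], [0.5623, 0.1824, 0.03], [0.5539, 0.1518, 0.03], [0.5136, 0.1626, 0.03]]
406 ((348.9339599609375, 244.48114013671875), (15.24701976776123, 36.125823974609375), 15.94539737701416) c [ 0.4862 -0.0406  0.03  ]
[[0.454, -0.0148, 0.03], [0.5269, -0.0358, 0.03], [0.5184, -0.0664, 0.03], [0.4457, -0.0452, 0.03]]
[[ 0.5819  0.0615  0.008 ]
 [ 0.4357  0.0904  0.008 ]
 [ 0.6173  0.2287  0.008 ]
 [ 0.5362 -0.1207  0.008 ]
 [ 0.3982 -0.0893  0.008 ]
 [ 0.4764  0.2595  0.008 ]]
(349, 245) 1.046469
(349, 235) 1.0489047
(248, 219) 1.0518101
(320, 230) 1.0833361
(270, 230) 1.0798075
```

View pics/crop0.png

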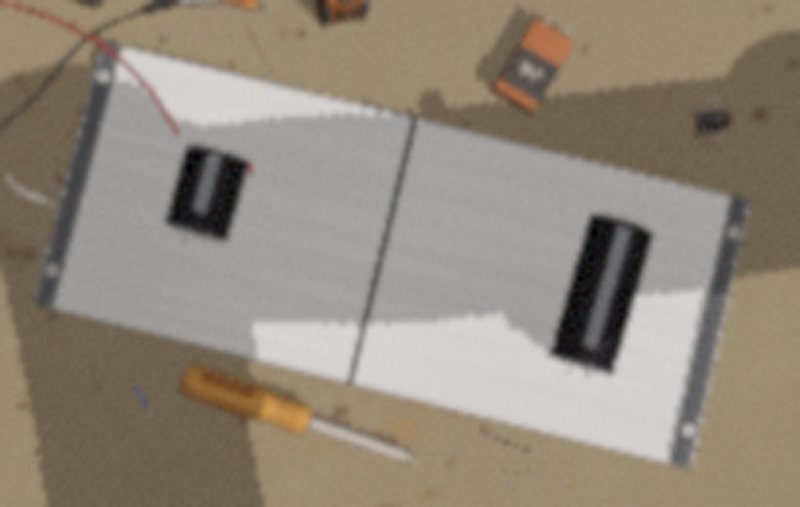

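Call:
jog_arm:
  rows:
    - [[4, 6, 0], [0, 0, 8], 0.3]
    - [[7, 12, 0], [0, 0, 16], 0.3]
    - [[10, 18, 0], [0, 0, 24], 0.3]
    - [[13, 24, 0], [0, 0, 32], 0.3]
    - [[16, 30, 0], [0, 0, 40], 0.3]
    - [[19, 36, 0], [0, 0, 48], 0.3]
    - [[22, 42, 0], [0, 0, 56.4], 0.3]
    - [[25, 47.5, -2], [0, 0, 56.4], 0.3]

```text
clock: 1.1
position: [0.4537, -0.1421, 0.215]
ee_rot: [2.454, 1.958, 0.001]
force: [0.6, -1.7, 0.2]
width: 0.303
gripper_force: 0.0
```

Call:
jog_arm:
  rows:
    - [[0.6, 2.6, -4], [0, 0, 0], 0.3]
    - [[0.6, 2.6, -6], [0, 0, 0], 0.3]
    - [[0.6, 2.6, -6], [0, 0, 0], 0.3]

```text
clock: 1.48
position: [0.4574, -0.1173, 0.1531]
ee_rot: [-2.454, -1.956, 0.003]
force: [-0.5, -0.1, 1.5]
width: 0.299
gripper_force: 0.0
```

```bash
cat >> h.py <<'E'
def wrist():
    o=arm.observe(); c=arm.get_image('wrist')
    T=np.eye(4); T[:3,:3]=cv2.Rodrigues(np.array(o['ee_rot']))[0]; T[:3,3]=o['position']
    W=np.linalg.inv(T@np.array(c['mount']))
    c['rvec']=cv2.Rodrigues(W[:3,:3])[0]; c['tvec']=W[:3,3]; return o,c
E
python3 - <<'E'
from h import *
o,c=wrist(); save(c,'pics/w1.png'); print(o['position'])
import pickle; pickle.dump(c,open('w1.pkl','wb'))
uv=[(0,0),(560,0),(560,420),(0,420),(280,210)]; print(ray(c,uv,.008).round(3))
E
```

```text
[ 0.45742498 -0.11727915  0.15310554]
[[ 0.284  0.081  0.008]
 [ 0.699 -0.015  0.008]
 [ 0.695 -0.424  0.008]
 [ 0.108 -0.292  0.008]
 [ 0.455 -0.129  0.008]]
```

View pics/w1.png

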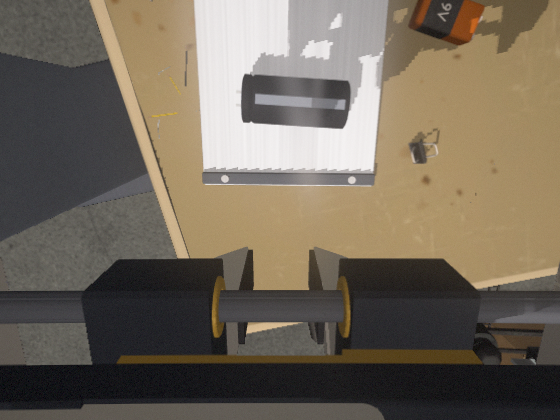

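The wrist view shows the long capacitor lying across (243–349, 74–130), tilted slightly. The plate's right edge is at row ~185.

```bash
python3 - <<'E'
from h import *
import pickle
c=pickle.load(open('w1.pkl','rb'))
a=ray(c,[(244,99),(349,104),(296.5,101.5)],.026); p=ray(c,[(203.5,186),(375,186)],.008)
print(a.round(4),p.round(4)); th=-.225; R=np.array([[np.cos(th),np.sin(th)],[-np.sin(th),np.cos(th)]])
end=p.mean(0)[:2]; print('yaw plate',np.arctan2(*(p[1]-p[0])[1::-1]),'cap',np.arctan2(*(a[1]-a[0])[1::-1]))
print('cap rel line (plate-end based)', R@(a[2,:2]-end)-[0,.185])
L=end+R.T@[0,.185]; print('line',L,'tcp',R@(np.array([.4574,-.1173])-L))
E
```

```text
[[ 0.4488 -0.0301  0.026 ]
 [ 0.5281 -0.0521  0.026 ]
 [ 0.4884 -0.041   0.026 ]] [[ 0.3933 -0.0926  0.008 ]
 [ 0.5422 -0.1264  0.008 ]]
yaw plate -0.22363629446869693 cap -0.2702665702349642
cap rel line (plate-end based) [ 0.00487009 -0.11364537]
line [0.50903954 0.07085043] tcp [-0.00836037 -0.19492904]
```

Call:
jog_arm:
  rows:
    - [[2, 3.1, -2], [0, 0, 0], 0.3]
    - [[2, 3.1, -6], [0, 0, 0], 0.3]
    - [[2, 3.1, -10], [0, 0, 0], 0.3]
    - [[2, 3.1, -12.6], [0, 0, 0], 0.3]
    - [[2, 3.1, -12.6], [0, 0, 0], 0.3]
    - [[2, 3.1, -12.6], [0, 0, 0], 0.3]

```text
clock: 2.28
position: [0.4798, -0.0872, 0.0299]
ee_rot: [2.457, 1.955, 0.002]
force: [-0.0, 0.0, 0.1]
width: 0.295
gripper_force: 0.0
```

Call:
jog_arm:
  rows:
    - [[0, 0, -0.3], [0, 0, 0], 0.3]
    - [[0.11, 0.49, -0.3], [0, 0, 0], 0.3]
    - [[0.22, 0.98, -0.3], [0, 0, 0], 0.3]
    - [[0.31, 1.37, -0.3], [0, 0, 0], 0.3]
    - [[0.4, 1.75, -0.3], [0, 0, 0], 0.3]
    - [[0.49, 2.14, -0.3], [0, 0, 0], 0.3]
    - [[0.58, 2.53, -0.3], [0, 0, 0], 0.3]
    - [[0.67, 2.92, -0.3], [0, 0, 0], 0.3]

```text
clock: 3.28
position: [0.4854, -0.0573, 0.0254]
ee_rot: [-2.458, -1.957, 0.0]
force: [0.3, 0.3, 0.0]
width: 0.3
gripper_force: 0.0
```

```bash
python3 - <<'E'
from h import *
o,c=wrist(); save(c,'pics/w2.png'); print(o['position'],o['force'])
import pickle; pickle.dump(c,open('w2.pkl','wb'))
E
```

```text
[ 0.48541645 -0.05729158  0.02540857] [0.3456015  0.26982667 0.02437693]
```

View pics/w2.png

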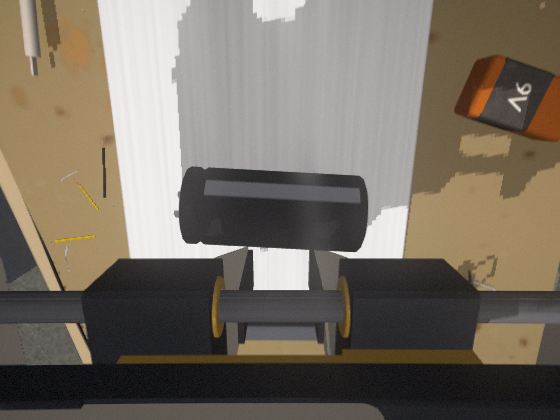

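The capacitor has begun rolling, with its stripe shifted away. The tips sit centrally behind it at about (235,250) and (325,250), so I'll keep pushing.

Call:
jog_arm:
  rows:
    - [[0.08, 0.37, 0.1], [0, 0, 0], 0.3]
    - [[0.17, 0.73, 0.15], [0, 0, 0], 0.3]
    - [[0.25, 1.1, 0.15], [0, 0, 0], 0.3]
    - [[0.33, 1.46, 0.15], [0, 0, 0], 0.3]
    - [[0.42, 1.83, 0.15], [0, 0, 0], 0.3]
    - [[0.5, 2.2, 0.15], [0, 0, 0], 0.3]
    - [[0.58, 2.56, 0.15], [0, 0, 0], 0.3]
    - [[0.67, 2.92, 0.15], [0, 0, 0], 0.3]

```text
clock: 4.32
position: [0.4921, -0.0281, 0.0269]
ee_rot: [2.457, 1.957, 0.0]
force: [0.3, 0.7, -0.1]
width: 0.3
gripper_force: 0.0
```

Call:
jog_arm:
  rows:
    - [[0.08, 0.37, 0], [0, 0, 0], 0.3]
    - [[0.17, 0.73, 0], [0, 0, 0], 0.3]
    - [[0.25, 1.1, 0], [0, 0, 0], 0.3]
    - [[0.33, 1.46, 0], [0, 0, 0], 0.3]
    - [[0.42, 1.83, 0], [0, 0, 0], 0.3]
    - [[0.5, 2.2, 0], [0, 0, 0], 0.3]
    - [[0.58, 2.56, 0], [0, 0, 0], 0.3]
    - [[0.58, 2.56, 0], [0, 0, 0], 0.3]

```text
clock: 5.32
position: [0.498, -0.0023, 0.0269]
ee_rot: [-2.457, -1.958, -0.0]
force: [0.6, -0.8, 0.2]
width: 0.304
gripper_force: 0.0
```

```bash
python3 - <<'E'
from h import *
o,c=wrist(); save(c,'pics/w3.png'); print(o['position'],o['force'])
import pickle; pickle.dump(c,open('w3.pkl','wb'))
E
```

```text
[ 0.49796866 -0.00230121  0.02694704] [ 0.55832855 -0.81057702  0.19277866]
```

View pics/w3.png

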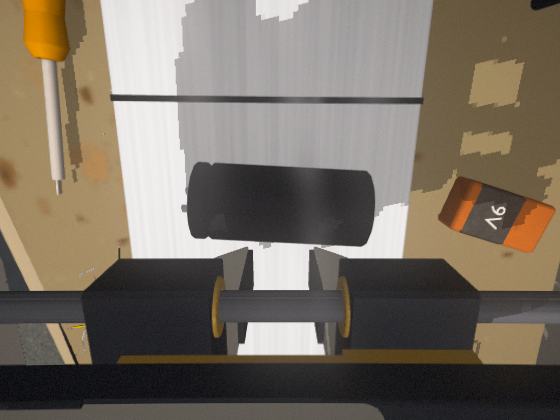

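The line now shows from (112,98) to (422,101). The capacitor lies at about (190–373, 164–246), slightly tilted, with the stripe underneath, so it is upside down.

```bash
python3 - <<'E'
from h import *
import pickle
c=pickle.load(open('w3.pkl','rb'))
l=ray(c,[(112,98),(422,101)],.008); a=ray(c,[(191,202),(372,209),(281.5,205)],.026)
th=np.arctan2(*(l[1]-l[0])[1::-1]); R=np.array([[np.cos(th),np.sin(th)],[-np.sin(th),np.cos(th)]])
m=l.mean(0)[:2]; print(l.round(4),a.round(4),th,np.arctan2(*(a[1]-a[0])[1::-1]))
print('cap',R@(a[2,:2]-m),'tcp',R@(np.array([.49797,-.0023])-m))
E
```

```text
[[0.4377 0.0937 0.008 ]
 [0.5837 0.059  0.008 ]] [[0.4652 0.039  0.026 ]
 [0.5483 0.0165 0.026 ]
 [0.5067 0.028  0.026 ]] -0.23340078519515978 -0.2646884562436631
cap [ 0.00730399 -0.04794892] tcp [ 0.00585208 -0.0794823 ]
```

Call:
jog_arm:
  rows:
    - [[0.08, 0.34, 0], [0, 0, 0], 0.3]
    - [[0.16, 0.68, 0], [0, 0, 0], 0.3]
    - [[0.24, 1.02, 0], [0, 0, 0], 0.3]
    - [[0.32, 1.36, 0], [0, 0, 0], 0.3]
    - [[0.4, 1.71, 0], [0, 0, 0], 0.3]
    - [[0.48, 2.05, 0], [0, 0, 0], 0.3]
    - [[0.56, 2.39, 0], [0, 0, 0], 0.3]
    - [[0.64, 2.73, 0], [0, 0, 0], 0.3]

```text
clock: 6.38
position: [0.5043, 0.0248, 0.0269]
ee_rot: [-2.457, -1.957, 0.0]
force: [0.7, -0.2, 0.2]
width: 0.301
gripper_force: 0.0
```

Call:
jog_arm:
  rows:
    - [[0.06, 0.26, 0], [0, 0, 0], 0.3]
    - [[0.12, 0.53, 0], [0, 0, 0], 0.3]
    - [[0.18, 0.79, 0], [0, 0, 0], 0.3]
    - [[0.25, 1.05, 0], [0, 0, 0], 0.3]
    - [[0.31, 1.32, 0], [0, 0, 0], 0.3]
    - [[0.37, 1.58, 0], [0, 0, 0], 0.3]
    - [[0.42, 1.8, 0], [0, 0, 0], 0.3]
    - [[0.42, 1.8, 0], [0, 0, 0], 0.3]

```text
clock: 7.38
position: [0.5085, 0.0428, 0.027]
ee_rot: [2.457, 1.958, 0.0]
force: [0.8, -0.0, -0.6]
width: 0.298
gripper_force: 0.0
```

Call:
jog_arm:
  rows:
    - [[0, 0, 0], [0, 0, 0], 0.3]
    - [[0, 0, 0], [0, 0, 0], 0.3]
    - [[0, 0, 0], [0, 0, 0], 0.3]
    - [[0, 0, 0], [0, 0, 0], 0.3]

```text
clock: 7.88
position: [0.5085, 0.0425, 0.0269]
ee_rot: [2.457, 1.957, -0.0]
force: [-0.9, 0.3, 1.0]
width: 0.302
gripper_force: 0.0
```

```bash
python3 - <<'E'
from h import *
o,c=wrist(); save(c,'pics/w4.png'); print(o['position'],o['force'])
import pickle; pickle.dump(c,open('w4.pkl','wb'))
E
```

```text
[0.50845491 0.04249505 0.02692624] [-0.91963834  0.28142456  0.97732128]
```

View pics/w4.png

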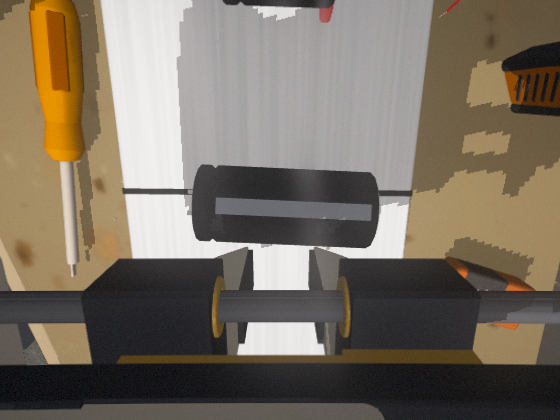

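The capacitor is over the line, which shows at (123–193, 191) and (378–411, 193). I'll compute the offset.

```bash
python3 - <<'E'
from h import *
import pickle
c=pickle.load(open('w4.pkl','rb')); tcp=np.array([.50845,.0425])
l=ray(c,[(123,190.5),(411,193)],.008); a=ray(c,[(195,203),(377,209),(286,206)],.026)
th=np.arctan2(*(l[1]-l[0])[1::-1]); R=np.array([[np.cos(th),np.sin(th)],[-np.sin(th),np.cos(th)]])
m=l.mean(0)[:2]; print(l.round(4),a.round(4),th,np.arctan2(*(a[1]-a[0])[1::-1]))
print('cap',R@(a[2,:2]-m),'tcp',R@(tcp-m))
E
```

```text
[[0.4374 0.0941 0.008 ]
 [0.5835 0.0593 0.008 ]] [[0.4774 0.083  0.026 ]
 [0.5611 0.0608 0.026 ]
 [0.5192 0.0719 0.026 ]] -0.23400772636030562 -0.25936351497047355
cap [ 0.00957632 -0.00266782] tcp [ 0.00597218 -0.03373298]
```

The capacitor is 2.7 mm off the line and 0.03 rad from parallel. I'll retreat straight back, then rise.

Call:
jog_arm:
  rows:
    - [[-0.2, -1, 0], [0, 0, 0], 0.3]
    - [[-0.6, -2.5, 0], [0, 0, 0], 0.3]
    - [[-1.1, -5, 1], [0, 0, 0], 0.3]
    - [[-1.1, -5, 5], [0, 0, 0], 0.3]
    - [[-1.5, -8, 10], [0, 0, 0], 0.3]
    - [[-2, -13, 14], [0, 0, 0], 0.3]
    - [[-3, -19, 16], [0, 0, 0], 0.3]
    - [[-4, -25, 16], [0, 0, 0], 0.3]

```text
clock: 8.93
position: [0.4685, -0.2091, 0.1889]
ee_rot: [2.455, 1.954, 0.002]
force: [1.6, -0.0, 0.4]
width: 0.3
gripper_force: 0.0
```

Call:
jog_arm:
  rows:
    - [[0, -3, 0], [0, 0, 0], 0.3]
    - [[0, -3, 0], [0, 0, 0], 0.3]
    - [[0, -3, 0], [0, 0, 0], 0.3]

```text
clock: 9.3
position: [0.4681, -0.2359, 0.1867]
ee_rot: [-2.457, -1.956, 0.0]
force: [0.4, 0.7, -0.9]
width: 0.301
gripper_force: 0.0
```

```bash
python3 - <<'E'
from h import *
t=arm.get_image('top')
big=cv2.resize(t['img'][170:300,195:400],None,fx=3.9,fy=3.9,interpolation=cv2.INTER_CUBIC); cv2.imwrite('pics/crop5.png',big[:,:,::-1])
E
```

```text
(no output)
```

View pics/crop5.png

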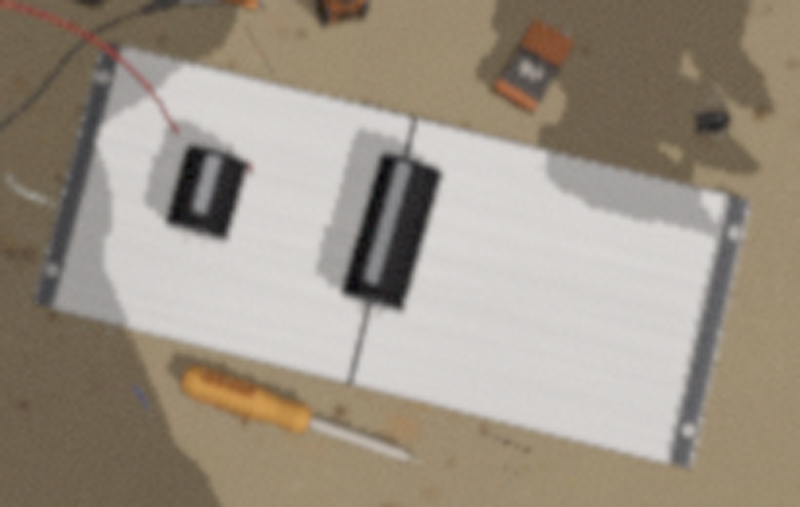

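The top view shows the capacitor centred at about (393,231) over the line at x≈387, which is about 3 mm off. Everything else is where it was.

```bash
python3 -c "
from cell import arm; print(arm.sign_off())"
```

```text
the job is handed in; nothing more can be done
None
```

I rolled the long capacitor onto the line and handed the job in: it lies at rest about 3 mm off the line sideways, 10 mm from its middle and 0.03 rad from parallel, it turned upside down on the way, and the short capacitor and loose items in the final view look unmoved.

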